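Hold a spring clip open around a recipe card

ROBOT

A 6-joint arm with a two-finger parallel gripper is mounted at the origin on a cart in front of the work surface, level with it; the furniture and walls round the work are solid. World frame = base frame: x ahead of the robot, y to its left, z up, the work surface at z = 0. Lengths are in m, angles in degrees, forces in N, time in s.
With the tool pointing down it reaches from about 0.15 to 0.775 m from the base axis. Payload 6.1 kg.
Tool frame: the origin (TCP) lies at the very end of the fingers, on their centre line; the grasp point (between the pads) lies ctrl.hold_point_z behind it (ctrl.hold_point_z is the distance from the TCP to the grasp point, in m); z points along the fingers, y is the direction in which the jaws open and shut (so a half turn about z gives the same grasp; the last joint's range is limited). The gripper opens to 85 mm and grips with 20 to 120 N. Pads are 22 mm wide; open, the fingers measure 114 mm over their backs; the gripper's body (76 mm by 85 mm) begins 54 mm behind the grasp point. The pads swing forward as they close: fully open they stand 13 mm farther back than shut.
Start: joints at [71.104, 7.208, -2.269, 80.523, 0, 90], TCP at [0.17, 0.497, 0.231] pointing down, gripper open.
Joint ranges: [-155.77, 155.77], [-54.66, 111.73], [-72.52, 77.12], [-102.08, 115.82], [-83.92, 84.16], [-180, 180]. Speed limits (degrees/s): [136.94, 136.94, 172.46, 180, 180, 180].

INTERFACE

Orientations are given as a 3x3 rotation matrix whose columns are the frame's x, y, z axes.
In Python, from workcell import ctrl gives the robot as it stands.
- The arm moves only by the tool play_rows, never from a script. Its argument "plan" is a list of rows, each an object of numbers: "tx", "ty", "tz": the shift along the world's x, y, z in mm; "rx", "ry", "rz": the turn, a rotation vector about the world's x, y, z in rad; "gripper": the finger opening in mm, from 0 to 85.4. A call has 1 to 12 rows; each row is the pose to reach, as a shift and turn from the pose commanded when the call began; what a row does not reach only later rows make up. A row lasts 1/10 s, in which the tool goes at most 50 mm and 8.59 degrees, less where a joint would pass 70% of its speed; a pose out of reach is approached as far as the arm can. A call with a gripper value outside its range is refused whole. The fingers move at their own pace and stop on an object; the grip force is fixed at half the most. Time passes only in rows, so rows that repeat a pose let the fingers close. It gives the time, the measured TCP pose, the force and the opening at its end, in the units of the state.
- ctrl.sense(): the state, without advancing time (a new reading comes with each control period).
- ctrl.snapshot(name): name is "scene" or "top" or "wrist"; returns a dict with "image" (420x560x3 uint8, blue, green, red), "fx", "fy", "cx", "cy" (pixels), "world_to_cam" (4x4, takes a point from world to camera coordinates); the wrist camera has in their place "hand_eye" (4x4, takes a point from camera to tool coordinates, whose origin is the TCP and whose axes are the flange's). Camera axes: x right, y down, z forward; pixel columns grow to the right and rows downward; lengths in m; the calibration is good to about 2 mm. A picture is of the moment at which its call begins: read the wrist's pose just before it. There is no depth.
- ctrl.job_done(): hands the job in, once; it reports no verdict.
The state is a dict: "time": time; "joint_positions": joint angles; "qd": joint speeds; "effort": joint torques, N m; "tool_pos": TCP position; "orientation": TCP orientation; "ft_force": force on the tool from outside, world axes, zero at the start; "wrist_torque": the same for the moment, N m; "gripper_width": finger opening in m.
Only numpy, scipy, OpenCV 4.12 (cv2) and the standard library are available. Lean on these libraries where they do the work, as an engineer would, in place of code of your own. Each camera call takes 0.05 s, during which the arm holds its last target.

TASK

Swing the red-pegged latch lever fully out to the side of the green tin, lift the lid until it stands upright, take out the orange spring clip, and squeeze its handles so that its jaws gape around the left edge of the recipe card in the wooden stand, the card well between the jaws, clear of the stand and not touching the clip. Finish while still holding the clip squeezed open there, so that I can slip a second card in: do not put it down or let it bite. Leave the lid standing open, do not shift the card stand, and leave the other things alone.

Things in the scene. Friction and masses are not known exactly. Their poses are not given: they have to be found in the camera images.
- tin: green storage tin, fixed, 180 (x) x 150 (y) mm, 45 mm high, walls and floor 4 mm; origin: centre of its underside, z up, -x is the front (toward the robot). A steel hinge runs along the back (+x) rim, a latch bracket sticks out 35 mm from the front at y = +62 mm, its pivot 24 mm in front of the tin
- latch (a joint): latch lever, turns level about an upright pivot in front of the tin; 0 = pointing to tin +x over the lid, which it then holds shut (starts between 0 and 0.25), grows as the lever swings toward tin +y (counter-clockwise from above), 1.6 = end stop, lying along the front and clear of the lid; stays where left, about 1 N at the peg moves it. The lid is free from about 1.25
- latch_peg (a point): centre of the top of the upright red peg (10 mm diameter, free height 24 mm) near the lever's end, 40 mm from the pivot, about 82 mm above the counter; the steel lever below it is 5 mm thick and 13 mm wide, its top 24 mm below this point
- latch_pivot (a point): point on the latch lever's upright pivot axis, at the lever's underside
- lid (a joint): flat tin lid, 184 x 154 x 6 mm, hinged at the back; 0 shut, grows as the front edge rises, 1.57 upright, 1.75 end stop. Stiff hinge: stays where it is left (about 1.5 N at the pull bar moves it)
- lid_bar (a point): centre of the lid's steel pull bar: a round bar 11 mm thick and 24 mm long, parallel to tin y, 28 mm in front of the lid's front edge on a 14 mm wide, 4 mm thick neck (48 mm above the counter when shut); it can be pinched on its two ends from above, and then turns between the fingers as the lid swings
- lid_hinge (a point): middle of the lid's hinge axis (along tin y); the pull bar moves on an arc of 210 mm radius about that axis, at tin y = -20 mm
- clip: orange spring clip (like a clothes peg, 90 mm long) lying on its side in the tin, pivot axis upright, 24 mm tall, 55 g. Origin: on the pivot axis at the underside; +x toward the jaws, z up. This body is one half of the clip (its +y side): shut, it points straight along the clip; squeezed symmetrically it has turned by half of the joint value. In the tin the jaws point roughly to tin -y
- clip_arm (a joint): opening of the clip, the angle between its halves: 0 shut (jaws bite), 0.6 end stop. A spring shuts it: 4 N across the handle ends begins to open it, 10 N holds it at 0.6, where the jaw tips are 25 mm apart
- clip_pinch (a point): where to squeeze: when shut, the point midway between the two handle ends, 40 mm behind the pivot, at half height. The handle ends are upright round edges, 52 mm apart over the outside when shut and 26 mm when fully open; squeeze across clip y
- jaw_tip_a (a point): inner face of the tip of one jaw, at half height, 42 mm ahead of the pivot; the jaws are 4 to 6 mm thick
- jaw_tip_b (a point): the same on the other jaw (coincides with jaw_tip_a when shut)
- card_stand: wooden stand 50 (x) x 110 (y) mm, 22 mm high, loose, 0.7 kg, with a stiff recipe card standing upright in it: card 90 mm wide (y from -45 to +45 mm), 3 mm thick (x), its top 150 mm above the counter. Origin: centre of the underside; -x is the printed face, +y the left edge seen from the robot
- card_edge (a point): point on the card's left (+y) upright edge, 95 mm above the counter
- spice_jar: loose glass spice jar with yellow cap, 45 mm wide, 100 mm tall, origin under its centre; leave it alone
- salt_shaker: loose glass and steel salt shaker, 44 mm wide, 90 mm tall, origin under its centre; leave it alone
- tea_light: loose tea light in a white holder, 38 mm wide, 15 mm tall, origin under its centre; leave it alone
- measure_cup: loose blue measuring cup with a flat handle, 60 x 115 mm, 38 mm tall, origin under its centre; leave it alone
Things that resemble listed ones, but are neither listed nor needed, are in the scene too. Several things have the shape of the card_stand; the one meant has the colours described above.

How it is judged:
By the outcome, as a careful person would: the job done as asked, in the order asked, and still so for the second after the job is handed in, while the arm keeps its last pose, push and grip.
It also fails if it takes over 59 s, if anything falls off the work surface, if the arm or the gripper's body presses on something with over 40 N, if the wrist force passes 120 N, or if a joint passes its speed limit or range.

## Working session

There is one attempt and no reset: what is moved stays moved. The work goes in short steps, Python scripts to look and compute and a tool call to move; the robot and the scene stay as the last step left them, time stands still between calls to the robot, and variables do not carry over. Pictures are saved under pics/ and viewed, and the job is handed in when it is done.

Besides the shell and the picture viewer there is one more tool, called after "Request:" as a command line: name --argument value ..., lists and objects as JSON in quotes. play_rows: Moves the arm, as the interface text tells. Its arguments: {"type":"object","properties":{"plan":{"type":"array"}},"required":["plan"]}

```bash
mkdir -p pics
cat > h.py <<'E'
import numpy as np, cv2
from workcell import ctrl
def snap(n,f):
    s=ctrl.snapshot(n); cv2.imwrite('pics/'+f,s['image']); return s
def cam(s,st=None):
    K=np.array([[s['fx'],0,s['cx']],[0,s['fy'],s['cy']],[0,0,1]])
    if 'world_to_cam' in s: T=np.array(s['world_to_cam'])
    else:
        W=np.eye(4);W[:3,:3]=np.array(st['orientation']);W[:3,3]=st['tool_pos']
        T=np.linalg.inv(W@np.array(s['hand_eye']))
    return K,T
def ray(C,u,v,z):
    K,T=C; d=T[:3,:3].T@np.linalg.inv(K)@np.array([u,v,1.]); o=-T[:3,:3].T@T[:3,3]
    return o+d*(z-o[2])/d[2]
def proj(C,p):
    K,T=C; q=K@(T[:3,:3]@np.array(p)+T[:3,3]); return q[:2]/q[2]
E
python3 - <<'E'
from h import *
import pickle
st=ctrl.sense(); print({k:np.round(v,3).tolist() for k,v in st.items()}, ctrl.hold_point_z)
D={}
for n in ['scene','top','wrist']:
    s=snap(n,n+'0.png'); D[n]=cam(s,st); print(n, D[n][0][0,0], np.round(D[n][1],3).tolist())
pickle.dump(D,open('cams.pkl','wb'))
E
```

```text
{'time': 0.0, 'joint_positions': [71.105, 7.241, -2.327, 80.522, 0.001, 90.001], 'qd': [-0.113, -0.04, 0.11, 0.035, 0.027, -0.034], 'effort': [0.002, -43.591, 35.293, 0.017, 0.0, -0.0], 'tool_pos': [0.17, 0.496, 0.231], 'orientation': [[-0.946, 0.324, -0.001], [0.324, 0.946, -0.001], [0.0, -0.002, -1.0]], 'ft_force': [0.602, -0.351, -0.024], 'wrist_torque': [0.012, -0.039, 0.035], 'gripper_width': 0.085} 0.0187
scene 389.6304937857355 [[0.617, -0.787, -0.016, -0.611], [-0.442, -0.329, -0.835, 0.198], [0.652, 0.522, -0.55, 0.899], [0.0, 0.0, 0.0, 1.0]]
top 534.4921396049925 [[0.003, -1.0, -0.023, -0.345], [-0.985, 0.001, -0.171, 0.596], [0.171, 0.023, -0.985, 1.309], [0.0, 0.0, 0.0, 1.0]]
wrist 293.9524116259419 [[0.325, 0.946, -0.001, -0.523], [0.909, -0.312, 0.277, -0.037], [0.261, -0.091, -0.961, 0.378], [0.0, 0.0, 0.0, 1.0]]
```

View pics/scene0.png

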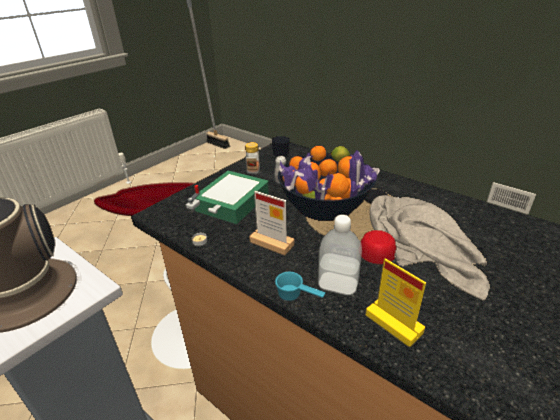

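View pics/top0.png

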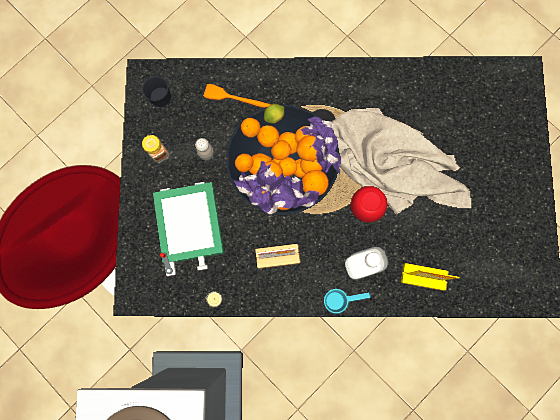

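View pics/wrist0.png

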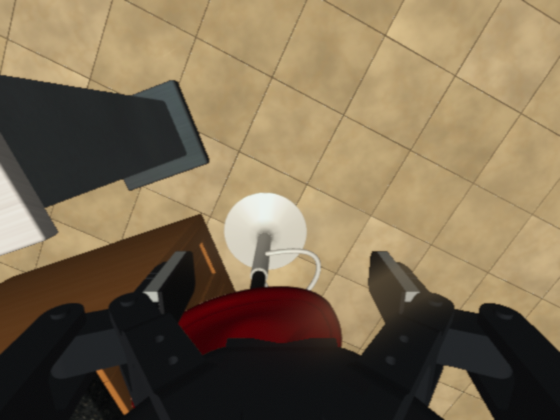

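The top view shows the tin at about (188,222), the red peg at (164,256), the pull bar at (202,266), and the wooden stand with its card at (278,256). The yellow stand at (426,276) is a decoy. I'll zoom in and measure.

Run:
```python
from h import *
import pickle
D=pickle.load(open('cams.pkl','rb'))
t=cv2.imread('pics/top0.png'); s=cv2.imread('pics/scene0.png')
cv2.imwrite('pics/topz.png',cv2.resize(t[170:310,130:310],None,fx=4,fy=4,interpolation=cv2.INTER_CUBIC))
cv2.imwrite('pics/scenez.png',cv2.resize(s[130:260,170:330],None,fx=4.6,fy=4.6,interpolation=cv2.INTER_CUBIC))
print(proj(D['top'],[.17,.497,.231]),proj(D['scene'],[.17,.497,.231]),proj(D['top'],[0,0,0]))
for n,im in (('top',t),('scene',s)):
    hsv=cv2.cvtColor(im,cv2.COLOR_BGR2HSV)
    g=cv2.inRange(hsv,(60,80,40),(85,255,255))
    c=max(cv2.findContours(g,0,2)[0],key=cv2.contourArea); r=cv2.minAreaRect(c); print(n,'green',r,cv2.boxPoints(r).round(1).tolist())
    print(cv2.approxPolyDP(c,4,True).reshape(-1,2).tolist())
```

```text
[-125.76753299  395.31801114] [-20.20083328 127.19568703] [136.70963548 453.04484774]
top green ((187.54054260253906, 222.74325561523438), (72.99314880371094, 62.30721664428711), 80.53767395019531) [[150.8000030517578, 191.89999389648438], [212.3000030517578, 181.60000610351562], [224.3000030517578, 253.60000610351562], [162.8000030517578, 263.8999938964844]]
[[211, 182], [153, 193], [161, 252], [169, 261], [223, 253]]
scene green ((231.71697998046875, 195.9905548095703), (68.1308364868164, 50.68604278564453), 15.945395469665527) [[192.0, 211.0], [205.89999389648438, 162.3000030517578], [271.3999938964844, 181.0], [257.5, 229.6999969482422]]
[[228, 170], [199, 191], [195, 210], [237, 223], [254, 206], [255, 189], [268, 193], [268, 181]]
```

View pics/topz.png

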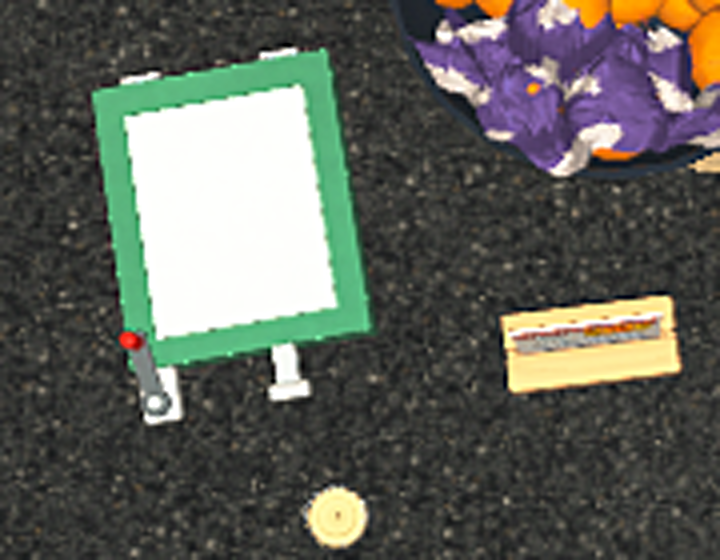

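View pics/scenez.png

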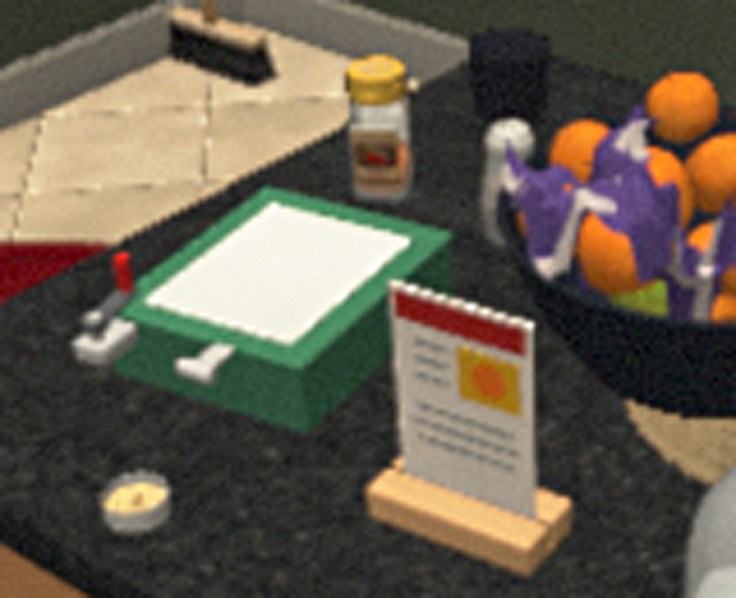

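Run:
```python
from h import *
import pickle
D=pickle.load(open('cams.pkl','rb'));T=D['top'];S=D['scene']
def t(x,y,z): return ray(T,130+x/4-.375,170+y/4-.375,z)
def s(x,y,z): return ray(S,170+x/4.6-.4,130+y/4.6-.4,z)
for n,p in dict(bl=(93,92,.051),br=(326,50,.051),fr=(372,328,.051),peg=(129,338,.082),piv=(156,403,.06),bar=(290,388,.0535),neckbase=(282,347,.05),s_fl=(511,391,.022),s_fr=(680,371,.022),s_br=(671,296,.022),s_bl=(502,317,.022)).items():
    q=t(*p);print(n,np.round(q*1000,1), 'scene pix', proj(S,q).round(1), 'zoomed', ((proj(S,q)-[170,130])*4.6).round(0))
for n,p in dict(peg=(121,257,.082),bar=(203,366,.0535),bl=(268,188,.051),br=(452,236,.051),fr=(298,368,.051),s_fl=(366,488,.022),s_fr=(528,546,.022),s_br=(572,502,.022),topl=(391,281,.15),topr=(533,322,.15)).items():
    q=s(*p);print('S',n,np.round(q*1000,1))
```

```text
bl [640.3 -25.3  51. ] scene pix [227.1 170.5] zoomed [263. 186.]
br [ 667.5 -174.2   51. ] scene pix [267.1 180.5] zoomed [446. 232.]
fr [ 489.3 -207.3   51. ] scene pix [234.4 209.6] zoomed [296. 366.]
peg [480.2 -62.2  82. ] scene pix [195.5 185.5] zoomed [117. 255.]
piv [441.9 -75.3  60. ] scene pix [189.4 199. ] zoomed [ 89. 317.]
bar [ 451.7 -157.3   53.5] scene pix [211.8 208.9] zoomed [192. 363.]
neckbase [ 477.5 -151.    50. ] scene pix [217.2 205.1] zoomed [217. 346.]
s_fl [ 452. -293.   22.] scene pix [248.7 235.8] zoomed [362. 487.]
s_fr [ 464.8 -400.3   22. ] scene pix [283.5 249. ] zoomed [522. 547.]
s_br [ 512.6 -394.7   22. ] scene pix [293.2 238.8] zoomed [567. 500.]
s_bl [ 499.1 -286.8   22. ] scene pix [258.8 226.5] zoomed [408. 444.]
S peg [481.2 -62.8  82. ]
S bar [ 453.9 -162.6   53.5]
S bl [641.8 -27.4  51. ]
S br [ 667.2 -177.7   51. ]
S fr [ 489.2 -207.4   51. ]
S s_fl [ 453.2 -293.7   22. ]
S s_fr [ 468.4 -400.3   22. ]
S s_br [ 513.9 -396.    22. ]
S topl [ 479.6 -299.8  150. ]
S topr [ 493.  -387.4  150. ]
```

Request:
play_rows --plan '[{"tx": 311, "ty": -559, "tz": -60, "rz": 0.505, "gripper": 40}, {"tx": 311, "ty": -559, "tz": -60, "rz": 0.505, "gripper": 40}, {"tx": 311, "ty": -559, "tz": -60, "rz": 0.505, "gripper": 40}, {"tx": 311, "ty": -559, "tz": -60, "rz": 0.505, "gripper": 40}, {"tx": 311, "ty": -559, "tz": -60, "rz": 0.505, "gripper": 40}, {"tx": 311, "ty": -559, "tz": -60, "rz": 0.505, "gripper": 40}, {"tx": 311, "ty": -559, "tz": -60, "rz": 0.505, "gripper": 40}, {"tx": 311, "ty": -559, "tz": -60, "rz": 0.505, "gripper": 40}, {"tx": 311, "ty": -559, "tz": -60, "rz": 0.505, "gripper": 40}, {"tx": 311, "ty": -559, "tz": -60, "rz": 0.505, "gripper": 40}, {"tx": 311, "ty": -559, "tz": -60, "rz": 0.505, "gripper": 40}, {"tx": 311, "ty": -559, "tz": -60, "rz": 0.505, "gripper": 40}]'

```text
validation failed for argument at $.pl...
```

Request:
play_rows --plan '[{"tx": 0, "ty": 0, "tz": 0, "gripper": 40}]'

```text
validation failed for argument at $.pl...
```

Request:
play_rows --plan '[{"tx": 311, "ty": -559, "tz": -60, "rx": 0, "ry": 0, "rz": 0.505, "gripper": 40}, {"tx": 311, "ty": -559, "tz": -60, "rx": 0, "ry": 0, "rz": 0.505, "gripper": 40}, {"tx": 311, "ty": -559, "tz": -60, "rx": 0, "ry": 0, "rz": 0.505, "gripper": 40}, {"tx": 311, "ty": -559, "tz": -60, "rx": 0, "ry": 0, "rz": 0.505, "gripper": 40}, {"tx": 311, "ty": -559, "tz": -60, "rx": 0, "ry": 0, "rz": 0.505, "gripper": 40}, {"tx": 311, "ty": -559, "tz": -60, "rx": 0, "ry": 0, "rz": 0.505, "gripper": 40}, {"tx": 311, "ty": -559, "tz": -60, "rx": 0, "ry": 0, "rz": 0.505, "gripper": 40}, {"tx": 311, "ty": -559, "tz": -60, "rx": 0, "ry": 0, "rz": 0.505, "gripper": 40}, {"tx": 311, "ty": -559, "tz": -60, "rx": 0, "ry": 0, "rz": 0.505, "gripper": 40}, {"tx": 311, "ty": -559, "tz": -60, "rx": 0, "ry": 0, "rz": 0.505, "gripper": 40}, {"tx": 311, "ty": -559, "tz": -60, "rx": 0, "ry": 0, "rz": 0.505, "gripper": 40}, {"tx": 311, "ty": -559, "tz": -60, "rx": 0, "ry": 0, "rz": 0.505, "gripper": 40}]'

```text
time: 1.35
tool_pos: [0.4565, -0.0195, 0.1759]
orientation: [[-0.985, -0.174, 0.0], [-0.174, 0.985, 0.0], [-0.0, 0.0, -1.0]]
ft_force: [0.2, 1.4, 0.8]
gripper_width: 0.0402
```

Request:
play_rows --plan '[{"tx": 0, "ty": 0, "tz": 0, "rx": 0, "ry": 0, "rz": 0, "gripper": 30}, {"tx": 0, "ty": 0, "tz": 0, "rx": 0, "ry": 0, "rz": 0, "gripper": 30}]'

```text
time: 1.55
tool_pos: [0.4559, -0.0184, 0.1755]
orientation: [[-0.985, -0.171, -0.002], [-0.171, 0.985, 0.0], [0.002, 0.001, -1.0]]
ft_force: [0.1, 0.1, -0.9]
gripper_width: 0.0301
```

Run:
```python
from h import *
st=ctrl.sense(); print(st['tool_pos'],st['joint_positions'],st['gripper_width'])
s=snap('wrist','w1.png'); C=cam(s,st); print('peg expect',proj(C,[.4807,-.0625,.082]),'piv',proj(C,[.4419,-.0754,.06]))
im=s['image'];hsv=cv2.cvtColor(im,cv2.COLOR_BGR2HSV)
m=cv2.inRange(hsv,(0,150,80),(8,255,255))|cv2.inRange(hsv,(172,150,80),(180,255,255))
for c in cv2.findContours(m,0,2)[0]:
    if cv2.contourArea(c)>60: print(cv2.boundingRect(c))
```

```text
[ 0.45587093 -0.01839931  0.17549559] [-2.32319654e+00  2.16490542e-01 -1.67762274e+01  7.31041360e+01
  1.84478123e-02 -1.21871398e+01] 0.030058416960921527
peg expect [226.79581698 224.46864605] piv [222.00790473 172.97188996]
(410, 328, 15, 16)
(223, 213, 14, 17)
(349, 133, 211, 194)
```

View pics/w1.png

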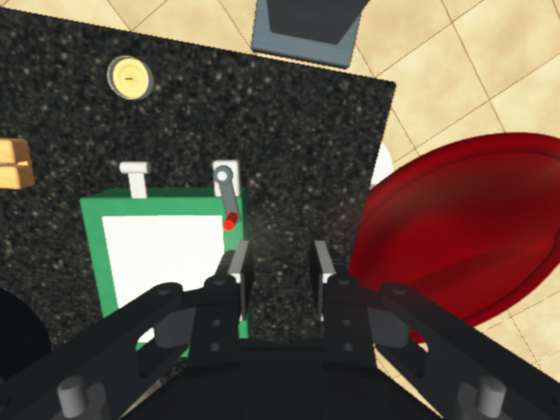

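The wrist view shows the peg top at about (229,224), which matches the prediction of (227,224). Next I'll pinch the peg.

Request:
play_rows --plan '[{"tx": 25, "ty": -44, "tz": -40, "rx": 0, "ry": 0, "rz": 0, "gripper": 30}, {"tx": 25, "ty": -44, "tz": -60, "rx": 0, "ry": 0, "rz": 0, "gripper": 30}, {"tx": 25, "ty": -44, "tz": -60, "rx": 0, "ry": 0, "rz": 0, "gripper": 30}, {"tx": 25, "ty": -44, "tz": -90, "rx": 0, "ry": 0, "rz": 0, "gripper": 30}, {"tx": 25, "ty": -44, "tz": -112, "rx": 0, "ry": 0, "rz": 0, "gripper": 30}, {"tx": 25, "ty": -44, "tz": -113, "rx": 0, "ry": 0, "rz": 0, "gripper": 30}, {"tx": 25, "ty": -44, "tz": -113, "rx": 0, "ry": 0, "rz": 0, "gripper": 5}, {"tx": 25, "ty": -44, "tz": -113, "rx": 0, "ry": 0, "rz": 0, "gripper": 5}, {"tx": 25, "ty": -44, "tz": -113, "rx": 0, "ry": 0, "rz": 0, "gripper": 5}, {"tx": 25, "ty": -44, "tz": -113, "rx": 0, "ry": 0, "rz": 0, "gripper": 5}]'

```text
time: 2.6
tool_pos: [0.482, -0.061, 0.0648]
orientation: [[-0.985, -0.175, 0.003], [-0.175, 0.985, 0.001], [-0.003, 0.0, -1.0]]
ft_force: [-2.3, 1.9, 7.7]
gripper_width: 0.007
```

Request:
play_rows --plan '[{"tx": 0, "ty": 0, "tz": 0, "rx": 0, "ry": 0, "rz": 0, "gripper": 5}, {"tx": 0, "ty": 0, "tz": 0, "rx": 0, "ry": 0, "rz": 0, "gripper": 5}]'

```text
time: 2.8
tool_pos: [0.482, -0.0611, 0.0648]
orientation: [[-0.985, -0.174, 0.003], [-0.174, 0.985, 0.001], [-0.003, 0.0, -1.0]]
ft_force: [-1.9, 2.8, 6.9]
gripper_width: 0.0073
```

Run:
```python
from h import *
st=ctrl.sense(); print(st['tool_pos'],st['ft_force'],st['gripper_width'])
s=snap('wrist','w2.png')
```

```text
[ 0.48200233 -0.06105905  0.0647999 ] [-1.86238873  2.79107382  6.9291478 ] 0.007306172356636451
```

View pics/w2.png

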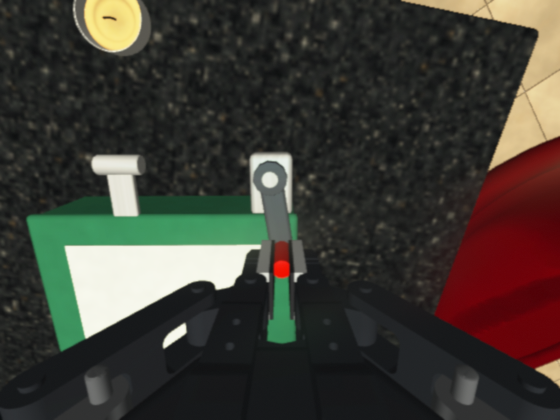

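Request:
play_rows --plan '[{"tx": -3.4, "ty": 7.4, "tz": 1, "rx": 0, "ry": 0, "rz": 0, "gripper": 5}, {"tx": -9.7, "ty": 15.7, "tz": 1, "rx": 0, "ry": 0, "rz": 0, "gripper": 5}, {"tx": -18, "ty": 22, "tz": 1, "rx": 0, "ry": 0, "rz": 0, "gripper": 5}, {"tx": -27.6, "ty": 26, "tz": 1, "rx": 0, "ry": 0, "rz": 0, "gripper": 5}, {"tx": -38, "ty": 27.4, "tz": 1, "rx": 0, "ry": 0, "rz": 0, "gripper": 5}, {"tx": -46.3, "ty": 26.5, "tz": 1, "rx": 0, "ry": 0, "rz": 0, "gripper": 5}, {"tx": -49, "ty": 26, "tz": 1, "rx": 0, "ry": 0, "rz": 0, "gripper": 5}, {"tx": -49, "ty": 26, "tz": 1, "rx": 0, "ry": 0, "rz": 0, "gripper": 5}]'

```text
time: 3.65
tool_pos: [0.4326, -0.0352, 0.0648]
orientation: [[-0.985, -0.174, 0.002], [-0.174, 0.985, 0.001], [-0.002, 0.001, -1.0]]
ft_force: [6.2, 2.6, 2.6]
gripper_width: 0.0071
```

Run:
```python
from h import *
st=ctrl.sense(); print(st['tool_pos'],st['ft_force'],st['gripper_width'])
s=snap('wrist','w3.png')
```

```text
[ 0.43255546 -0.03522013  0.06476014] [6.24092165 2.60973859 2.57950686] 0.007124497553984592
```

View pics/w3.png

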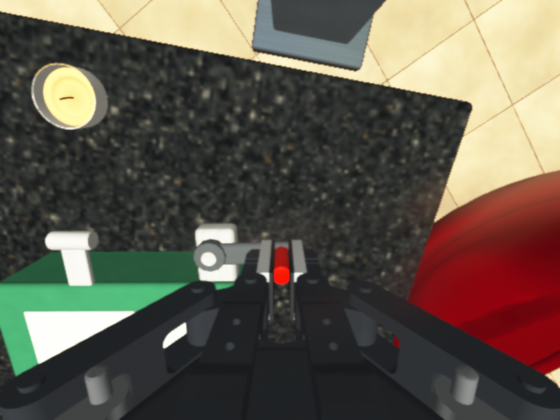

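The lever is at its end stop: the image shows it lying along the front, with about 6 N of stop force. I'll release it and move above the bar.

Request:
play_rows --plan '[{"tx": 0.5, "ty": 0, "tz": 0, "rx": 0, "ry": 0, "rz": 0, "gripper": 22}, {"tx": 0.5, "ty": 0, "tz": 0, "rx": 0, "ry": 0, "rz": 0, "gripper": 22}, {"tx": 0.5, "ty": 0, "tz": 20, "rx": 0, "ry": 0, "rz": 0, "gripper": 22}, {"tx": 0.5, "ty": 0, "tz": 60, "rx": 0, "ry": 0, "rz": 0, "gripper": 22}, {"tx": 18, "ty": -120, "tz": 60, "rx": 0, "ry": 0, "rz": 0, "gripper": 46}, {"tx": 18, "ty": -120, "tz": 60, "rx": 0, "ry": 0, "rz": 0, "gripper": 46}, {"tx": 18, "ty": -120, "tz": 60, "rx": 0, "ry": 0, "rz": 0, "gripper": 46}, {"tx": 18, "ty": -120, "tz": 60, "rx": 0, "ry": 0, "rz": 0, "gripper": 46}, {"tx": 18, "ty": -120, "tz": 60, "rx": 0, "ry": 0, "rz": 0, "gripper": 46}]'

```text
time: 4.6
tool_pos: [0.4492, -0.1553, 0.1232]
orientation: [[-0.985, -0.173, -0.002], [-0.173, 0.985, 0.001], [0.002, 0.001, -1.0]]
ft_force: [0.2, 1.1, 0.2]
gripper_width: 0.0462
```

Run:
```python
from h import *
st=ctrl.sense(); print(st['tool_pos'],st['ft_force'],st['gripper_width'])
s=snap('wrist','w4.png');C=cam(s,st)
for p in ([.451,-.1572,.048],[.449,-.1454,.048],[.453,-.169,.048]): print(proj(C,p))
```

```text
[ 0.44918753 -0.1552688   0.12321536] [0.16082268 1.08415107 0.17627038] 0.046188097747272464
[279.99288481 213.85622568]
[295.37444118 213.92862361]
[264.60731086 213.78380883]
```

View pics/w4.png

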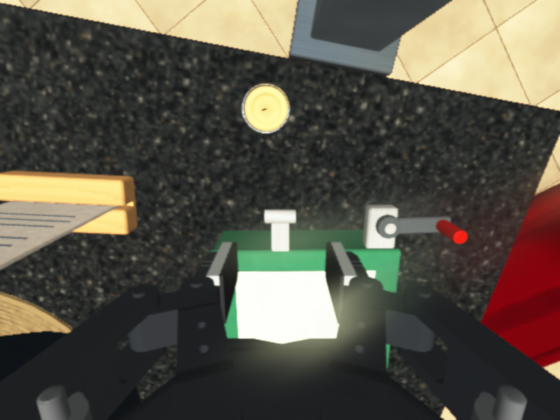

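Request:
play_rows --plan '[{"tx": 2.3, "ty": -1.4, "tz": -40, "rx": 0, "ry": 0, "rz": 0, "gripper": 46}, {"tx": 2.3, "ty": -1.4, "tz": -75, "rx": 0, "ry": 0, "rz": 0, "gripper": 46}, {"tx": 2.3, "ty": -1.4, "tz": -95, "rx": 0, "ry": 0, "rz": 0, "gripper": 46}, {"tx": 2.3, "ty": -1.4, "tz": -95, "rx": 0, "ry": 0, "rz": 0, "gripper": 46}, {"tx": 2.3, "ty": -1.4, "tz": -95, "rx": 0, "ry": 0, "rz": 0, "gripper": 18}, {"tx": 2.3, "ty": -1.4, "tz": -95, "rx": 0, "ry": 0, "rz": 0, "gripper": 18}, {"tx": 2.3, "ty": -1.4, "tz": -95, "rx": 0, "ry": 0, "rz": 0, "gripper": 18}, {"tx": 2.3, "ty": -1.4, "tz": -95, "rx": 0, "ry": 0, "rz": 0, "gripper": 18}]'

```text
time: 5.45
tool_pos: [0.453, -0.1559, 0.0305]
orientation: [[-0.985, -0.175, 0.002], [-0.175, 0.985, 0.002], [-0.002, 0.001, -1.0]]
ft_force: [-2.5, 6.1, 3.1]
gripper_width: 0.022
```

Run:
```python
from h import *
st=ctrl.sense(); print(st['tool_pos'],st['ft_force'],st['gripper_width'])
s=snap('wrist','w5.png')
for d in (5,12,20,28,36,44,52,60,68,76,84,90):
    a=np.radians(d);r=210;f=r*(1-np.cos(a)); print(d,(f*np.array([.985,.174])).round(1),(r*np.sin(a)).round(1))
```

```text
[ 0.45295809 -0.15586241  0.03046963] [-2.54932049  6.11686221  3.08385132] 0.02197344348065295
5 [0.8 0.1] 18.3
12 [4.5 0.8] 43.7
20 [12.5  2.2] 71.8
28 [24.2  4.3] 98.6
36 [39.5  7. ] 123.4
44 [58.1 10.3] 145.9
52 [79.5 14. ] 165.5
60 [103.4  18.3] 181.9
68 [129.4  22.9] 194.7
76 [156.8  27.7] 203.8
84 [185.2  32.7] 208.8
90 [206.8  36.5] 210.0
```

View pics/w5.png

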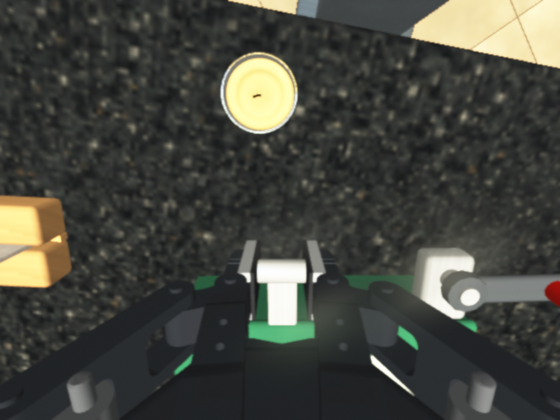

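Request:
play_rows --plan '[{"tx": 0.8, "ty": 0.1, "tz": 18.3, "rx": 0, "ry": 0, "rz": 0, "gripper": 18}, {"tx": 4.5, "ty": 0.8, "tz": 43.7, "rx": 0, "ry": 0, "rz": 0, "gripper": 18}, {"tx": 12.5, "ty": 2.2, "tz": 71.8, "rx": 0, "ry": 0, "rz": 0, "gripper": 18}, {"tx": 24.2, "ty": 4.3, "tz": 98.6, "rx": 0, "ry": 0, "rz": 0, "gripper": 18}, {"tx": 39.5, "ty": 7, "tz": 123.4, "rx": 0, "ry": 0, "rz": 0, "gripper": 18}, {"tx": 39.5, "ty": 7, "tz": 123.4, "rx": 0, "ry": 0, "rz": 0, "gripper": 18}]'

```text
time: 6.1
tool_pos: [0.4943, -0.1484, 0.1564]
orientation: [[-0.984, -0.176, 0.005], [-0.176, 0.984, 0.002], [-0.005, 0.001, -1.0]]
ft_force: [-1.3, 6.1, -1.4]
gripper_width: 0.0218
```

Run:
```python
from h import *
st=ctrl.sense(); print(st['tool_pos'],st['ft_force'],st['gripper_width'],st['joint_positions'])
s=snap('wrist','w6.png')
```

```text
[ 0.49427518 -0.14836184  0.15636168] [-1.29350873  6.07355858 -1.35182259] 0.02184493800696545 [-16.81525142   6.63527924 -12.3246824   70.79457947   0.18786968
 -26.94506039]
```

View pics/w6.png

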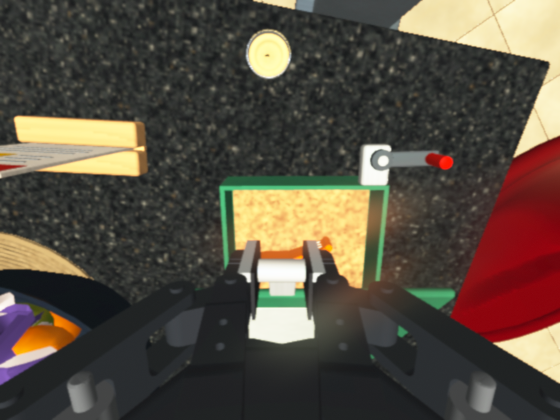

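Request:
play_rows --plan '[{"tx": 18.6, "ty": 3.3, "tz": 22.5, "rx": 0, "ry": 0, "rz": 0, "gripper": 18}, {"tx": 40, "ty": 7, "tz": 42.1, "rx": 0, "ry": 0, "rz": 0, "gripper": 18}, {"tx": 63.9, "ty": 11.3, "tz": 58.5, "rx": 0, "ry": 0, "rz": 0, "gripper": 18}, {"tx": 89.9, "ty": 15.9, "tz": 71.3, "rx": 0, "ry": 0, "rz": 0, "gripper": 18}, {"tx": 117.3, "ty": 20.7, "tz": 80.4, "rx": 0, "ry": 0, "rz": 0, "gripper": 18}, {"tx": 145.7, "ty": 25.7, "tz": 85.4, "rx": 0, "ry": 0, "rz": 0, "gripper": 18}, {"tx": 167.3, "ty": 29.5, "tz": 86.6, "rx": 0, "ry": 0, "rz": 0, "gripper": 18}, {"tx": 171, "ty": 30.2, "tz": 86.6, "rx": 0, "ry": 0, "rz": 0, "gripper": 18}, {"tx": 171, "ty": 30.2, "tz": 86.6, "rx": 0, "ry": 0, "rz": 0, "gripper": 18}]'

```text
time: 7.05
tool_pos: [0.6637, -0.1176, 0.2404]
orientation: [[-0.984, -0.176, 0.001], [-0.176, 0.984, 0.002], [-0.002, 0.002, -1.0]]
ft_force: [-3.4, 6.7, 2.2]
gripper_width: 0.0217
```

Run:
```python
from h import *
st=ctrl.sense(); print(st['tool_pos'],st['ft_force'],st['gripper_width'],st['joint_positions'])
s=snap('scene','s7.png');cv2.imwrite('pics/s7z.png',cv2.resize(s['image'][60:280,120:330],None,fx=2.7,fy=2.7))
```

```text
[ 0.66372459 -0.11758628  0.24040415] [-3.37255257  6.69506358  2.18417924] 0.02172987174303887 [-10.11211529  24.32663653  21.37488805  86.99458737   0.15001094
 -20.27248003]
```

View pics/s7z.png

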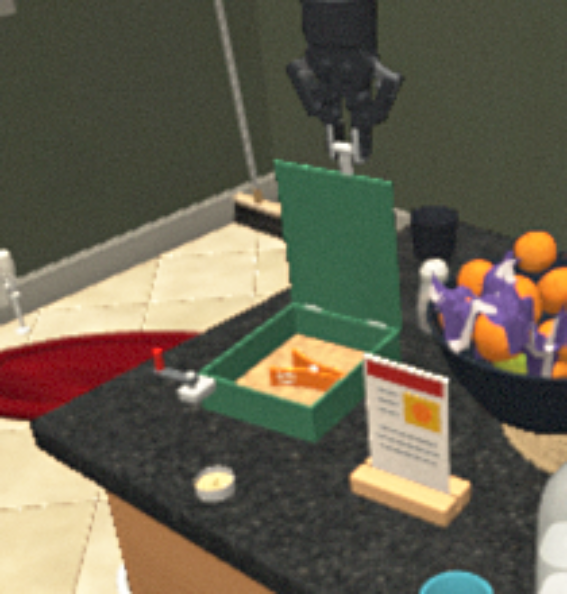

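Request:
play_rows --plan '[{"tx": 0, "ty": 0, "tz": 0, "rx": 0, "ry": 0, "rz": 0, "gripper": 44}, {"tx": 0, "ty": 0, "tz": 0, "rx": 0, "ry": 0, "rz": 0, "gripper": 44}, {"tx": 0, "ty": 0, "tz": 0, "rx": 0, "ry": 0, "rz": 0, "gripper": 44}, {"tx": 0, "ty": 0, "tz": 20, "rx": 0, "ry": 0, "rz": 0, "gripper": 44}, {"tx": 0, "ty": 0, "tz": 60, "rx": 0, "ry": 0, "rz": 0, "gripper": 44}, {"tx": -30, "ty": 0, "tz": 60, "rx": 0, "ry": 0, "rz": 0, "gripper": 44}, {"tx": -80, "ty": 0, "tz": 50, "rx": 0, "ry": 0, "rz": 0, "gripper": 62}, {"tx": -130, "ty": 0, "tz": 20, "rx": 0, "ry": 0, "rz": 0, "gripper": 62}, {"tx": -170, "ty": 0, "tz": 0, "rx": 0, "ry": 0, "rz": 0, "gripper": 62}, {"tx": -180, "ty": 0, "tz": -20, "rx": 0, "ry": 0, "rz": 0, "gripper": 62}, {"tx": -180, "ty": 0, "tz": -20, "rx": 0, "ry": 0, "rz": 0, "gripper": 62}]'

```text
time: 8.2
tool_pos: [0.4793, -0.1194, 0.2174]
orientation: [[-0.985, -0.173, -0.004], [-0.173, 0.985, 0.0], [0.003, 0.001, -1.0]]
ft_force: [0.1, 0.2, 0.2]
gripper_width: 0.0618
```

Run:
```python
from h import *
import pickle
st=ctrl.sense(); print(st['tool_pos'],st['ft_force'],st['gripper_width'],st['joint_positions'])
s=snap('wrist','w8.png');pickle.dump(cam(s,st),open('w8.pkl','wb'))
s=snap('top','t8.png');cv2.imwrite('pics/t8z.png',cv2.resize(s['image'][170:310,130:310],None,fx=4,fy=4,interpolation=cv2.INTER_CUBIC))
```

```text
[ 0.47933878 -0.11944932  0.21735774] [0.13048101 0.16420968 0.24245652] 0.0617748340783421 [-1.39787720e+01  4.03394155e+00 -7.54543931e+00  7.86232073e+01
 -2.35861534e-02 -2.39453013e+01]
```

View pics/w8.png

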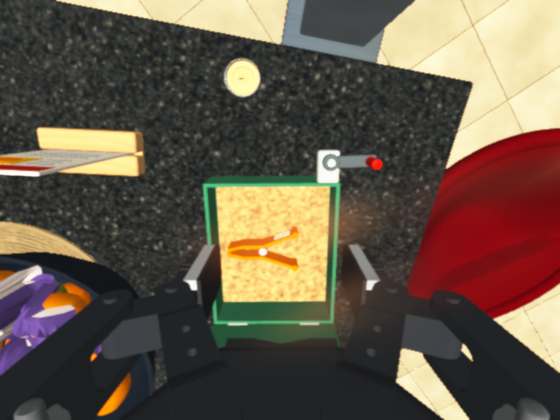

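View pics/t8z.png

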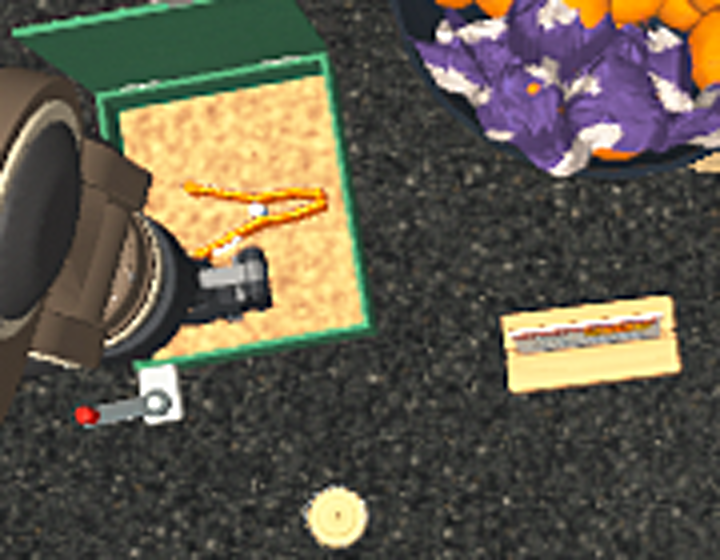

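Run:
```python
from h import *
import pickle
C=pickle.load(open('w8.pkl','rb'))
im=cv2.imread('pics/w8.png');cv2.imwrite('pics/w8z.png',cv2.resize(im[170:330,195:355],None,fx=4.5,fy=4.5,interpolation=cv2.INTER_CUBIC))
T=pickle.load(open('cams.pkl','rb'))['top']
for n,(u,v,z) in dict(jaw=(228,249,.028),piv=(263,252,.028),h1=(297,268,.028),h2=(297,232,.028),tin_fl=(336,180,.045),tin_fr=(207,184,.045)).items(): print(n,(ray(C,u,v,z)*1000).round(1))
for n,(x,y,z) in dict(jaw=(324,200,.028),piv=(258,210,.028),h1=(190,187,.028),h2=(202,252,.028)).items(): print('T',n,(ray(T,130+x/4-.375,170+y/4-.375,z)*1000).round(1))
```

```text
jaw [ 573.1 -170.6   28. ]
piv [ 569.7 -127.6   28. ]
h1 [583.9 -82.3  28. ]
h2 [536.6 -91.3  28. ]
tin_fl [463.4 -62.9  45. ]
tin_fr [ 492.  -200.8   45. ]
T jaw [ 573.9 -171.8   28. ]
T piv [ 567.4 -129.3   28. ]
T h1 [582.4 -84.9  28. ]
T h2 [540.2 -94.1  28. ]
```

View pics/w8z.png

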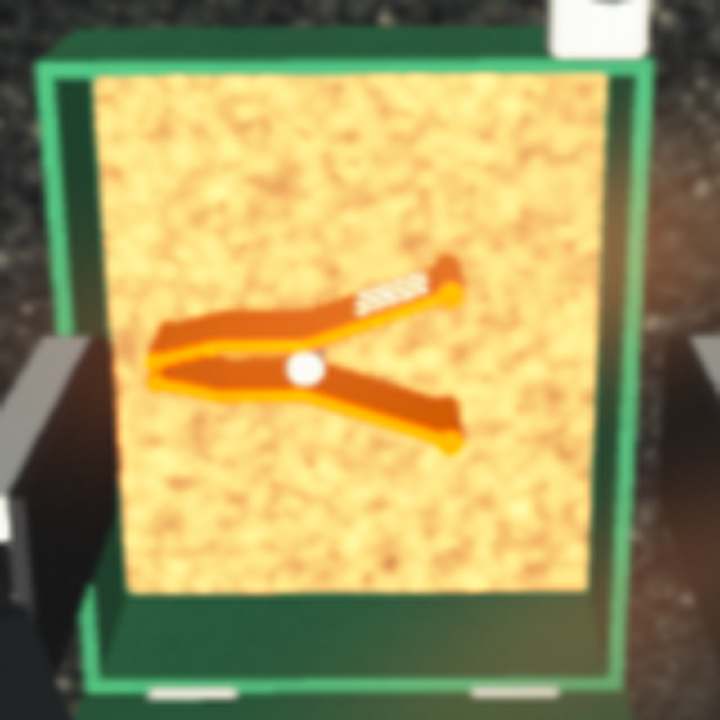

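Run:
```python
from h import *
import pickle
C=pickle.load(open('w8.pkl','rb'))
P={n:ray(C,195+x/4.5-.4,170+y/4.5-.4,.028)*1000 for n,(x,y) in dict(jaw=(150,368),piv=(305,369),h1=(450,440),h2=(450,292)).items()}
for n in P: print(n,P[n].round(1))
d=P['jaw']-P['piv']; print('jawdir',np.degrees(np.arctan2(d[1],d[0])),np.linalg.norm(d))
m=(P['h1']+P['h2'])/2; d=P['piv']-m; print(m,np.degrees(np.arctan2(d[1],d[0])),np.linalg.norm(d)); d=P['h1']-P['h2'];print(np.degrees(np.arctan2(d[1],d[0])),np.linalg.norm(d))
```

```text
jaw [ 576.3 -170.3   28. ]
piv [ 569.3 -128.5   28. ]
h1 [583.6 -85.4  28. ]
h2 [540.2 -93.6  28. ]
jawdir -80.49601500541458 42.38547366717874
[561.9168896  -89.48729736  28.        ] -79.3317149828672 39.66679959824393
10.64119737728419 44.10867714586461
```

The clip's measured sizes match the spec: pivot to jaw 42 mm, pivot to pinch 40 mm, handles 52 mm over the outside. The pinch point is (562, -89.5), with the jaws pointing -80°. I'll turn the tool and move above it.

Request:
play_rows --plan '[{"tx": 83, "ty": 30, "tz": -80, "rx": 0, "ry": 0, "rz": -0.14, "gripper": 64}, {"tx": 83, "ty": 30, "tz": -80, "rx": 0, "ry": 0, "rz": -0.28, "gripper": 64}, {"tx": 83, "ty": 30, "tz": -80, "rx": 0, "ry": 0, "rz": -0.42, "gripper": 64}, {"tx": 83, "ty": 30, "tz": -80, "rx": 0, "ry": 0, "rz": -0.56, "gripper": 64}, {"tx": 83, "ty": 30, "tz": -80, "rx": 0, "ry": 0, "rz": -0.7, "gripper": 64}, {"tx": 83, "ty": 30, "tz": -80, "rx": 0, "ry": 0, "rz": -0.84, "gripper": 64}, {"tx": 83, "ty": 30, "tz": -80, "rx": 0, "ry": 0, "rz": -0.98, "gripper": 64}, {"tx": 83, "ty": 30, "tz": -80, "rx": 0, "ry": 0, "rz": -1.12, "gripper": 64}, {"tx": 83, "ty": 30, "tz": -80, "rx": 0, "ry": 0, "rz": -1.26, "gripper": 64}, {"tx": 83, "ty": 30, "tz": -80, "rx": 0, "ry": 0, "rz": -1.4, "gripper": 64}, {"tx": 83, "ty": 30, "tz": -80, "rx": 0, "ry": 0, "rz": -1.54, "gripper": 64}, {"tx": 83, "ty": 30, "tz": -80, "rx": 0, "ry": 0, "rz": -1.565, "gripper": 64}]'

```text
time: 9.5
tool_pos: [0.5683, -0.0897, 0.1402]
orientation: [[-0.179, 0.984, 0.002], [0.984, 0.179, -0.0], [-0.001, 0.002, -1.0]]
ft_force: [-1.0, -0.3, 0.0]
gripper_width: 0.064
```

Run:
```python
from h import *
import pickle
st=ctrl.sense(); print(st['tool_pos'],st['ft_force'],st['gripper_width'],st['joint_positions']);print(st['orientation'])
s=snap('wrist','w9.png');C=cam(s,st);print([proj(C,p).round(0) for p in ([.5836,-.0854,.028],[.5402,-.0936,.028],[.5693,-.1285,.028])])
```

```text
[ 0.56825474 -0.08971934  0.14017267] [-1.00446237 -0.29727811  0.02204204] 0.06399278177371763 [-8.96993687e+00  1.33239035e+01 -6.32612096e+00  7.02196346e+01
 -4.26060980e-03  7.07330801e+01]
[[-1.78749406e-01  9.83892094e-01  2.23546099e-03]
 [ 9.83894291e-01  1.78750778e-01 -4.28142317e-04]
 [-8.20836232e-04  2.12292712e-03 -9.99997410e-01]]
[array([298., 197.]), array([249., 197.]), array([274., 238.])]
```

View pics/w9.png

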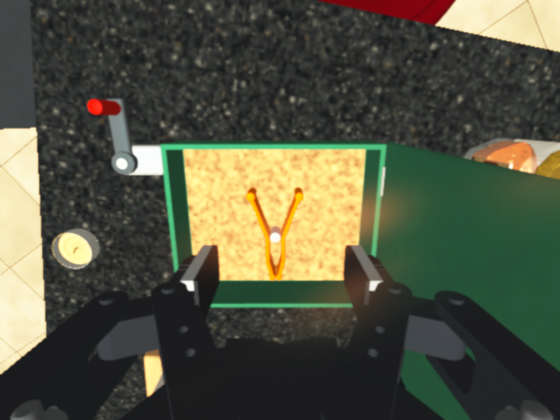

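Request:
play_rows --plan '[{"tx": -5.5, "ty": 0, "tz": -40, "rx": 0, "ry": 0, "rz": 0, "gripper": 64}, {"tx": -5.5, "ty": 0, "tz": -80, "rx": 0, "ry": 0, "rz": 0, "gripper": 64}, {"tx": -5.5, "ty": 0, "tz": -105, "rx": 0, "ry": 0, "rz": 0, "gripper": 64}, {"tx": -5.5, "ty": 0, "tz": -105, "rx": 0, "ry": 0, "rz": 0, "gripper": 64}, {"tx": -5.5, "ty": 0, "tz": -105, "rx": 0, "ry": 0, "rz": 0, "gripper": 64}]'

```text
time: 10.05
tool_pos: [0.5612, -0.0896, 0.0348]
orientation: [[-0.182, 0.983, 0.0], [0.983, 0.182, -0.0], [-0.0, 0.0, -1.0]]
ft_force: [0.8, -0.2, 0.8]
gripper_width: 0.0641
```

Run:
```python
from h import *
st=ctrl.sense(); print(st['tool_pos'],st['ft_force'],st['gripper_width'],st['joint_positions'])
s=snap('wrist','w10.png');C=cam(s,st);print([proj(C,p).round(0) for p in ([.5836,-.0854,.028],[.5402,-.0936,.028],[.5693,-.1285,.028])])
```

```text
[ 0.56119293 -0.08960881  0.03480989] [ 0.78891358 -0.19775007  0.84255729] 0.06405492752276043 [-9.07196480e+00  1.58533084e+01 -1.67650302e+01  5.73714160e+01
 -3.60530396e-04  7.04647889e+01]
[array([321., 248.]), array([241., 249.]), array([282., 310.])]
```

View pics/w10.png

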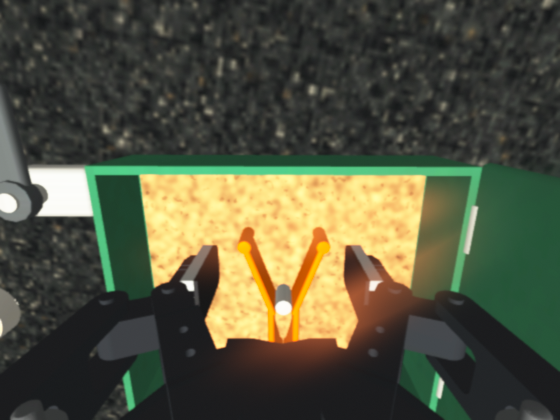

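Request:
play_rows --plan '[{"tx": 1, "ty": 0, "tz": -15, "rx": 0, "ry": 0, "rz": 0, "gripper": 64}, {"tx": 1, "ty": 0, "tz": -27, "rx": 0, "ry": 0, "rz": 0, "gripper": 64}, {"tx": 1, "ty": 0, "tz": -28, "rx": 0, "ry": 0, "rz": 0, "gripper": 64}, {"tx": 1, "ty": 0, "tz": -28, "rx": 0, "ry": 0, "rz": 0, "gripper": 64}]'

```text
time: 10.5
tool_pos: [0.5616, -0.0896, 0.0066]
orientation: [[-0.18, 0.984, 0.0], [0.984, 0.18, -0.0], [-0.0, 0.0, -1.0]]
ft_force: [-0.3, -0.9, 0.3]
gripper_width: 0.0643
```

Request:
play_rows --plan '[{"tx": 0, "ty": 0, "tz": 0, "rx": 0, "ry": 0, "rz": 0, "gripper": 50}, {"tx": 0, "ty": 0, "tz": 0, "rx": 0, "ry": 0, "rz": 0, "gripper": 42}, {"tx": 0, "ty": 0, "tz": 0, "rx": 0, "ry": 0, "rz": 0, "gripper": 34}, {"tx": 0, "ty": 0, "tz": 0, "rx": 0, "ry": 0, "rz": 0, "gripper": 27}, {"tx": 0, "ty": 0, "tz": 0, "rx": 0, "ry": 0, "rz": 0, "gripper": 22}, {"tx": 0, "ty": 0, "tz": 0, "rx": 0, "ry": 0, "rz": 0, "gripper": 22}, {"tx": 0, "ty": 0, "tz": 0, "rx": 0, "ry": 0, "rz": 0, "gripper": 22}]'

```text
time: 11.2
tool_pos: [0.5639, -0.0893, 0.0097]
orientation: [[-0.18, 0.984, 0.006], [0.984, 0.18, 0.0], [-0.001, 0.006, -1.0]]
ft_force: [-1.7, 2.3, 15.2]
gripper_width: 0.0232
```

Run:
```python
from h import *
st=ctrl.sense(); print(st['tool_pos'],st['ft_force'],st['gripper_width'])
s=snap('wrist','w11.png')
```

```text
[ 0.56394494 -0.08931973  0.00968563] [-1.71558551  2.29689884 15.22609599] 0.023150923924412054
```

View pics/w11.png

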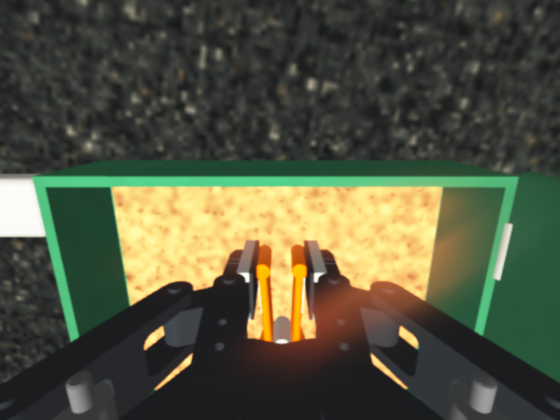

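Request:
play_rows --plan '[{"tx": 0, "ty": 0, "tz": 8, "rx": 0, "ry": 0, "rz": 0, "gripper": 22}, {"tx": 0, "ty": 0, "tz": 25, "rx": 0, "ry": 0, "rz": 0, "gripper": 22}, {"tx": 0, "ty": 0, "tz": 50, "rx": 0, "ry": 0, "rz": 0, "gripper": 22}, {"tx": 0, "ty": 0, "tz": 85, "rx": 0, "ry": 0, "rz": 0, "gripper": 22}, {"tx": 0, "ty": 0, "tz": 120, "rx": 0, "ry": 0, "rz": 0, "gripper": 22}, {"tx": 0, "ty": 0, "tz": 120, "rx": 0, "ry": 0, "rz": 0, "gripper": 22}]'

```text
time: 11.85
tool_pos: [0.564, -0.0901, 0.1319]
orientation: [[-0.18, 0.984, 0.008], [0.984, 0.18, -0.001], [-0.003, 0.008, -1.0]]
ft_force: [0.6, 0.7, -0.3]
gripper_width: 0.0233
```

```bash
python3 - <<'E'
from h import *
st=ctrl.sense(); print(st['tool_pos'],st['ft_force'],st['gripper_width'])
s=snap('wrist','w12.png')
s=snap('scene','s12.png');cv2.imwrite('pics/s12z.png',cv2.resize(s['image'][70:270,150:330],None,fx=4,fy=3*4/3,interpolation=cv2.INTER_CUBIC)[:, :])
C=cam(s)
t=snap('top','t12.png');cv2.imwrite('pics/t12z.png',cv2.resize(t['image'][160:290,210:310],None,fx=6,fy=6,interpolation=cv2.INTER_CUBIC)[180:])
E
python3 -c "
import cv2
a=cv2.imread('pics/s12z.png');print(a.shape);cv2.imwrite('pics/s12z.png',a[200:800])"
```

```text
[ 0.56399152 -0.09005986  0.13193565] [ 0.60852282  0.73719442 -0.30468791] 0.02331200756777001
(800, 720, 3)
```

View pics/w12.png

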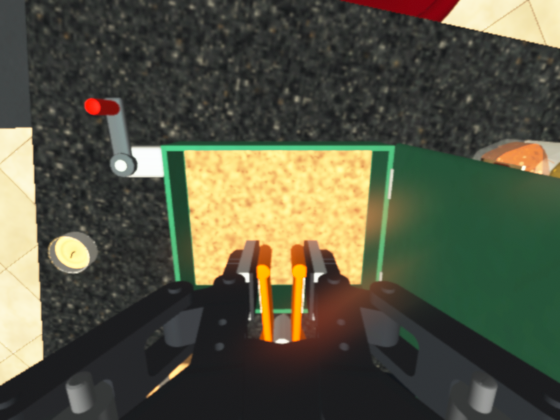

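View pics/s12z.png

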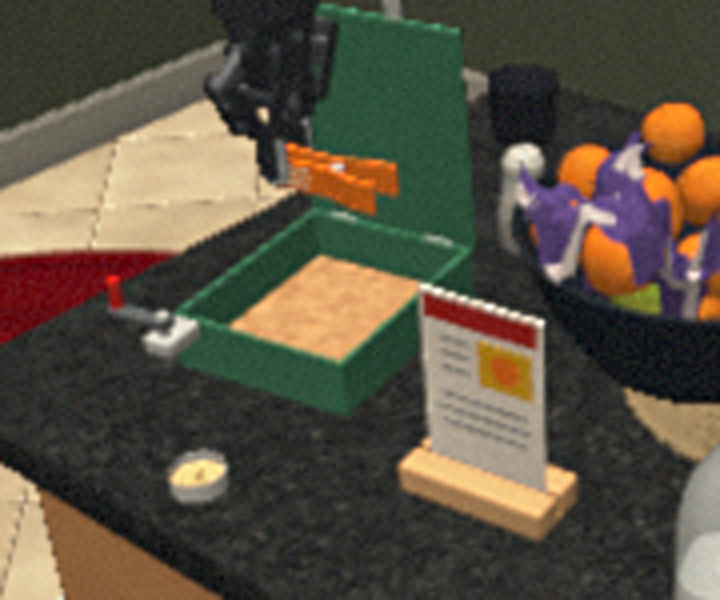

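View pics/t12z.png

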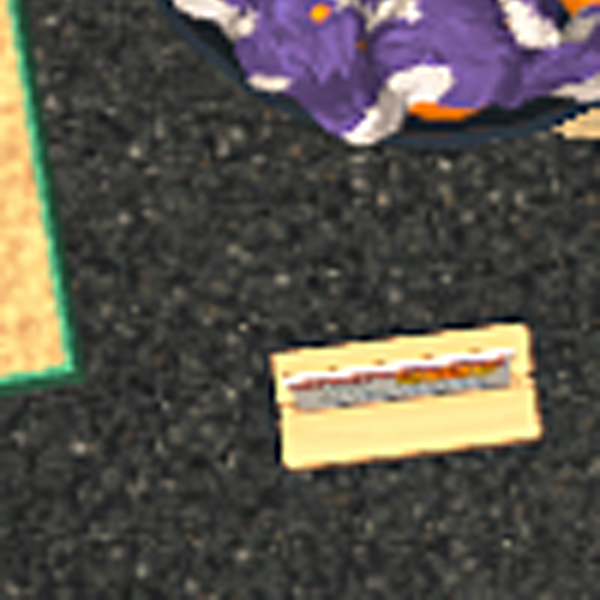

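Run:
```python
from h import *
import pickle
D=pickle.load(open('cams.pkl','rb'));T=D['top'];S=D['scene']
f=lambda x,y,z:(ray(T,210+x/6-.4,190+y/6-.4,z)*1000).round(1)
for n,p in dict(tl=(288,382,.15),tr=(516,356,.15),slotl=(283,404,.022),slotr=(532,376,.022),bl_card=(297,408,.022),br_card=(509,384,.022)).items(): print(n,f(*p))
g=lambda x,y,z:(ray(S,150+x/4-.4,70+(y+200)/4-.4,z)*1000).round(1)
for n,p in dict(tl=(420,287,.15),tr=(545,320,.15),bl=(430,446,.022),br=(546,487,.022)).items(): print('S',n,g(*p))
# clip jaw tips in scene: project model
st=ctrl.sense();p=np.array(st['tool_pos']);
d=np.array([np.cos(np.radians(-79.7)),np.sin(np.radians(-79.7)),0]);n=np.array([-d[1],d[0],0])
for s in (-1,1):
    q=p+d*.085+n*.0125*s+[0,0,.0063]; c=proj(S,q); print(((c-[150,70])*4-[0,200]).round(0))
```

```text
tl [ 476.4 -301.   150. ]
tr [ 486.4 -388.8  150. ]
slotl [ 478.5 -291.2   22. ]
slotr [ 490.5 -396.9   22. ]
bl_card [ 476.8 -297.1   22. ]
br_card [ 487.1 -387.1   22. ]
S tl [ 477.2 -301.9  150. ]
S tr [ 493.5 -388.1  150. ]
S bl [ 480.8 -297.    22. ]
S br [ 493.  -386.5   22. ]
[369. 201.]
[388. 186.]
```

Request:
play_rows --plan '[{"tx": -35, "ty": -20, "tz": 0, "rx": 0, "ry": 0, "rz": -0.05, "gripper": 22}, {"tx": -70, "ty": -40, "tz": -10, "rx": 0, "ry": 0, "rz": -0.05, "gripper": 22}, {"tx": -95, "ty": -60, "tz": -30, "rx": 0, "ry": 0, "rz": -0.05, "gripper": 22}, {"tx": -104, "ty": -80, "tz": -43, "rx": 0, "ry": 0, "rz": -0.05, "gripper": 22}, {"tx": -104, "ty": -80, "tz": -43, "rx": 0, "ry": 0, "rz": -0.05, "gripper": 22}, {"tx": -104, "ty": -80, "tz": -43, "rx": 0, "ry": 0, "rz": -0.05, "gripper": 22}, {"tx": -104, "ty": -80, "tz": -43, "rx": 0, "ry": 0, "rz": -0.05, "gripper": 22}]'

```text
time: 12.7
tool_pos: [0.4579, -0.1691, 0.0832]
orientation: [[-0.131, 0.991, -0.0], [0.991, 0.131, 0.0], [0.0, 0.0, -1.0]]
ft_force: [-0.0, 0.5, 0.4]
gripper_width: 0.0231
```

Run:
```python
from h import *
st=ctrl.sense(); print(st['tool_pos'],st['ft_force'],st['gripper_width']);print(st['orientation'])
s=snap('scene','s13.png');cv2.imwrite('pics/s13z.png',cv2.resize(s['image'][140:260,170:310],None,fx=5,fy=5,interpolation=cv2.INTER_CUBIC))
t=snap('top','t13.png');cv2.imwrite('pics/t13z.png',cv2.resize(t['image'][200:290,190:310],None,fx=6,fy=6,interpolation=cv2.INTER_CUBIC))
S=cam(s);T=cam(t);p=np.array(st['tool_pos']);O=np.array(st['orientation']);d=-O[:,0];n=O[:,1]
for l in (.040+.0047,.085):
  for k in (-1,0,1):
    q=p+d*l+n*.0125*k+[0,0,.0063]; print(l,k,q.round(4),((proj(S,q)-[170,140])*5).round(0),((proj(T,q+[0,0,.012])-[190,200])*6).round(0))
```

```text
[ 0.45785246 -0.16911243  0.08315282] [-0.04585688  0.45454319  0.40173928] 0.023058058206549985
[[-1.31132200e-01  9.91364890e-01 -3.74124441e-05]
 [ 9.91364830e-01  1.31132205e-01  3.43491782e-04]
 [ 3.45431669e-04  7.95345170e-06 -9.99999940e-01]]
0.044700000000000004 -1 [ 0.4513 -0.2151  0.0894] [275. 324.] [197. 393.]
0.044700000000000004 0 [ 0.4637 -0.2134  0.0894] [290. 313.] [194. 362.]
0.044700000000000004 1 [ 0.4761 -0.2118  0.0894] [304. 302.] [190. 331.]
0.085 -1 [ 0.4566 -0.255   0.0894] [337. 345.] [297. 380.]
0.085 0 [ 0.469  -0.2534  0.0894] [351. 334.] [294. 349.]
0.085 1 [ 0.4814 -0.2517  0.0894] [365. 322.] [290. 318.]
```

View pics/s13z.png

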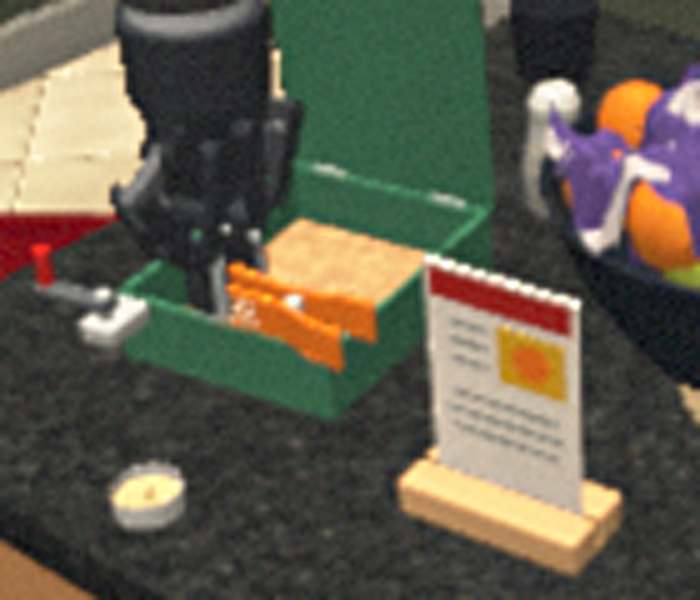

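View pics/t13z.png

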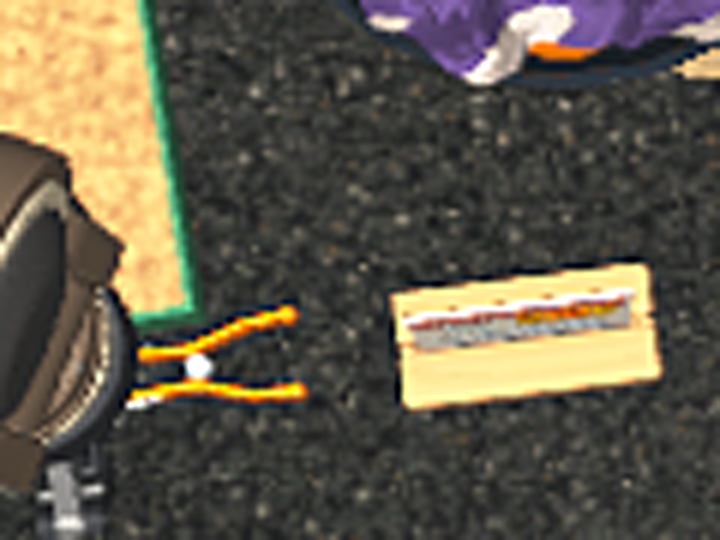

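Run:
```python
from h import *
import pickle
D=pickle.load(open('cams.pkl','rb'));T=D['top'];S=D['scene']
f=lambda x,y,z:(ray(T,190+x/6-.42,200+y/6-.42,z)*1000).round(1)
P={n:f(*p) for n,p in dict(a=(292,315,.1014),b=(303,391,.1014),piv=(198,368,.1014),tl=(411,325,.15),tr=(633,294,.15),sl=(397,346,.022),sr=(655,315,.022)).items()}
print(P)
m=(P['a']+P['b'])/2;d=m-P['piv'];print(m,np.degrees(np.arctan2(d[1],d[0])),np.linalg.norm(d),np.linalg.norm(P['a']-P['b']))
h=lambda x,y,z:(ray(S,170+x/5-.4,140+y/5-.4,z)*1000).round(1)
print('S tip a top',h(377,307,.1014),'b',h(344,336,.1014),'bottom a',h(374,342,.0774),'b',h(341,369,.0774))
```

```text
{'a': array([ 483.6, -251.4,  101.4]), 'b': array([ 453.2, -256.3,  101.4]), 'piv': array([ 462.3, -214.1,  101.4]), 'tl': array([ 475.2, -302.1,  150. ]), 'tr': array([ 487.3, -387.6,  150. ]), 'sl': array([ 477.7, -288.6,   22. ]), 'sr': array([ 491. , -398.1,   22. ])}
[ 468.4  -253.85  101.4 ] -81.2755017044673 40.21532668025963 30.792369184588612
S tip a top [ 483.8 -258.   101.4] b [ 453.4 -263.5  101.4] bottom a [ 483.9 -253.3   77.4] b [ 454.9 -257.    77.4]
```

Request:
play_rows --plan '[{"tx": 6, "ty": -15, "tz": 5, "rx": 0, "ry": 0, "rz": 0, "gripper": 22}, {"tx": 7.5, "ty": -35, "tz": 5, "rx": 0, "ry": 0, "rz": 0, "gripper": 22}, {"tx": 7.5, "ty": -35, "tz": 5, "rx": 0, "ry": 0, "rz": 0, "gripper": 22}, {"tx": 7.5, "ty": -35, "tz": 5, "rx": 0, "ry": 0, "rz": 0, "gripper": 22}]'

```text
time: 13.2
tool_pos: [0.4652, -0.2042, 0.0882]
orientation: [[-0.131, 0.991, 0.0], [0.991, 0.131, 0.0], [0.0, 0.0, -1.0]]
ft_force: [0.0, 0.7, -0.3]
gripper_width: 0.0228
```

Run:
```python
from h import *
st=ctrl.sense(); print(st['tool_pos'],st['ft_force'],st['gripper_width']);print(st['orientation'])
s=snap('scene','s14.png');cv2.imwrite('pics/s14z.png',cv2.resize(s['image'][140:260,170:310],None,fx=5,fy=5,interpolation=cv2.INTER_CUBIC))
t=snap('top','t14.png');cv2.imwrite('pics/t14z.png',cv2.resize(t['image'][200:290,190:310],None,fx=6,fy=6,interpolation=cv2.INTER_CUBIC))
```

```text
[ 0.46521971 -0.20417704  0.08821252] [ 0.03376684  0.72785256 -0.34792132] 0.02277237536764754
[[-1.30734088e-01  9.91417466e-01  7.59630832e-05]
 [ 9.91417409e-01  1.30734053e-01  3.58018353e-04]
 [ 3.45014687e-04  1.22116326e-04 -9.99999933e-01]]
```

View pics/t14z.png

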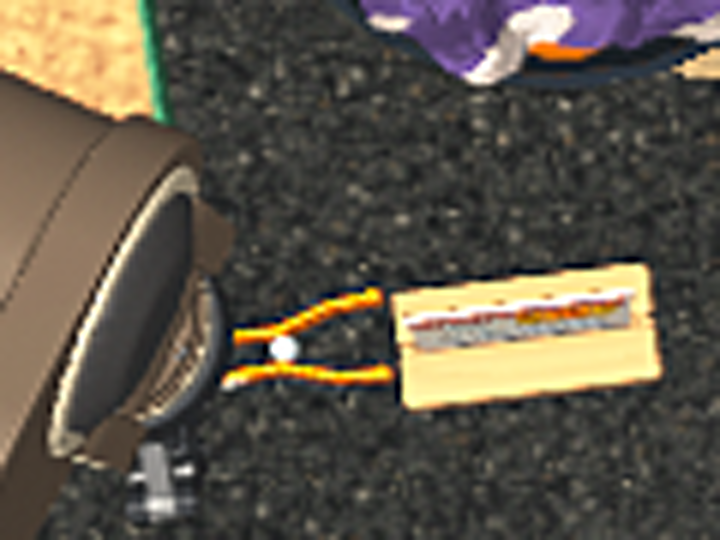

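The top view shows the jaw tips' midpoint at (382,335), in line with the card plane at about row 336. I'll slide in along the card.

Request:
play_rows --plan '[{"tx": 1, "ty": -8, "tz": 0, "rx": 0, "ry": 0, "rz": 0, "gripper": 22}, {"tx": 2.1, "ty": -16, "tz": 0, "rx": 0, "ry": 0, "rz": 0, "gripper": 22}, {"tx": 3.4, "ty": -26, "tz": 0, "rx": 0, "ry": 0, "rz": 0, "gripper": 22}, {"tx": 3.4, "ty": -26, "tz": 0, "rx": 0, "ry": 0, "rz": 0, "gripper": 22}, {"tx": 3.4, "ty": -26, "tz": 0, "rx": 0, "ry": 0, "rz": 0, "gripper": 22}]'

```text
time: 13.8
tool_pos: [0.4681, -0.231, 0.088]
orientation: [[-0.13, 0.992, -0.0], [0.992, 0.13, 0.0], [0.0, -0.0, -1.0]]
ft_force: [-0.0, -0.5, -0.8]
gripper_width: 0.023
```

Run:
```python
from h import *
st=ctrl.sense(); print(st['tool_pos'],st['ft_force'],st['gripper_width'])
s=snap('scene','s15.png');cv2.imwrite('pics/s15z.png',cv2.resize(s['image'][140:260,170:310],None,fx=5,fy=5,interpolation=cv2.INTER_CUBIC))
t=snap('top','t15.png');cv2.imwrite('pics/t15z.png',cv2.resize(t['image'][200:290,190:310],None,fx=6,fy=6,interpolation=cv2.INTER_CUBIC))
s=snap('wrist','w15.png')
```

```text
[ 0.46814585 -0.23095166  0.08798471] [-0.02023496 -0.45258163 -0.81662763] 0.023034456947287847
```

View pics/t15z.png

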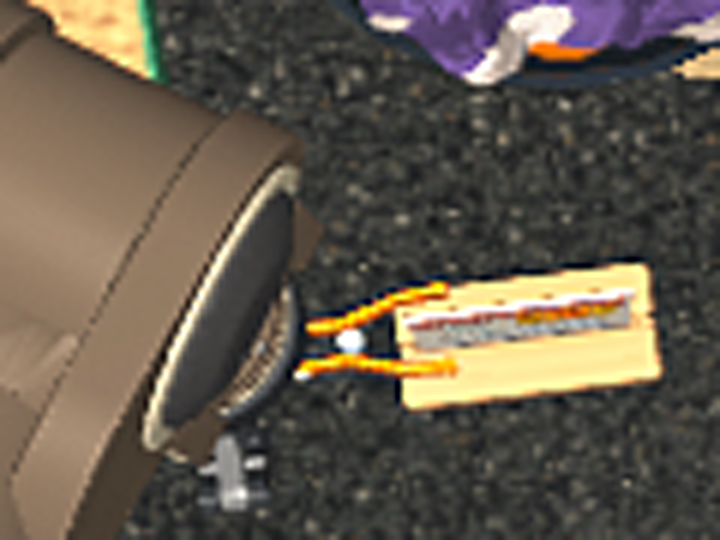

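View pics/s15z.png

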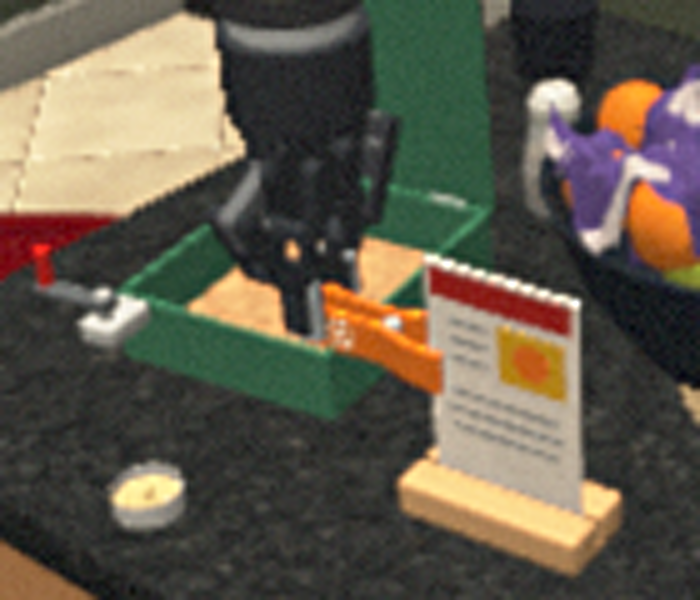

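View pics/w15.png

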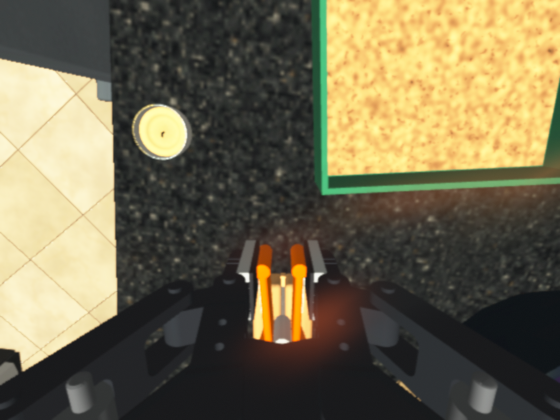

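Run:
```python
from h import *
import pickle
T=pickle.load(open('cams.pkl','rb'))['top']
f=lambda x,y,z:(ray(T,190+x/6-.42,200+y/6-.42,z)*1000).round(1)
z=.1063
a,b,p=f(448,289,z),f(457,368,z),f(350,341,z); m=(a+b)/2; tl,tr=f(411,325,.15),f(633,294,.15)
print(a,b,p,m,tl)
for E,dd in ((tl,tr-tl),(np.array([477.5,-299.5,0]),np.array([.13,-.99,0]))):
    dd=dd[:2]/np.linalg.norm(dd[:2]); nn=np.array([-dd[1],dd[0]])
    for n,q in (('a',a),('b',b),('mid',m),('piv',p)): print(n,'depth',((q-E)[:2]@dd).round(1),'lateral',((q-E)[:2]@nn).round(1))
```

```text
[ 493.5 -314.2  106.3] [ 462.  -318.   106.3] [ 472.7 -275.2  106.3] [ 477.75 -316.1   106.3 ] [ 475.2 -302.1  150. ]
a depth 14.5 lateral 16.4
b depth 13.9 lateral -15.3
mid depth 14.2 lateral 0.6
piv depth -27.0 lateral 1.3
a depth 16.7 lateral 13.9
b depth 16.3 lateral -17.8
mid depth 16.5 lateral -1.9
piv depth -24.7 lateral -1.6
```

Run:
```python
from h import *
a=cv2.imread('pics/top0.png');b=cv2.imread('pics/t15.png');d=cv2.absdiff(a,b).max(2)
print('right part of stand/other region diff max',d[235:275,270:305].max(), (d[60:220,300:540]>60).sum(), 'jar/shaker',(d[130:165,140:215]>60).sum())
st=ctrl.sense();print(st['time'],st['ft_force'],st['gripper_width'],np.abs(st['qd']).max())
print(ctrl.job_done())
```

```text
right part of stand/other region diff max 7 0 jar/shaker 5
13.95 [-0.97857571  1.19583366 -0.59773532] 0.02295846735310226 0.14880182995049027
the job is handed in; nothing more can be done
None
```

The job is handed in at about 14 s. The arm is still holding the clip squeezed open around the left edge of the recipe card.

**What I did, in order**
- I swung the latch lever to its end stop, where it pushed back with about 6 N.
- I lifted the lid by its pull bar to about 91° and let go. It was still standing open in the last pictures.
- I took the clip out by its handles, squeezed to its stop. The gripper reads 23 mm.
- I slid it along the card plane so the jaws gape around the left edge at about 95 mm height.

**Last checks**
- **Depth:** the jaw tips are about 14–16 mm past the card edge.
- **Centring:** the card is within about 2 mm of the middle of the roughly 25 mm gape. The two estimates disagreed in sign (+0.6 mm and -1.9 mm), but both leave clear room.
- **Contact:** the wrist force is only sensor noise, about 1 N, so I see no sign of the clip touching the card.
- **Other things:** comparing the top pictures from before and after, the card stand had not moved. Nothing changed around the fruit bowl and cloth, and only 5 pixels differed by the spice jar and salt shaker. I did not run this comparison on the tea light or the measuring cup.

**Not seen directly:** the card hides the far jaw in the scene camera, so its clearance comes from the top view and the arm's own position.

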